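# Book a box into stock with the hand scanner

### The arm

A 6-joint arm with a two-finger parallel gripper is mounted at the origin on the work surface. World frame = base frame: x ahead of the robot, y to its left, z up, the work surface at z = 0. Lengths are in mm, angles in rad, forces in N, time in s.
With the tool pointing down it reaches from about 275 to 775 mm from the base axis. Payload 14.6 kg.
Tool frame: the origin (TCP) lies midway between the tips of the shut fingers; the grasp point (between the pads) lies 19 mm behind it; z points along the fingers, y is the direction in which the jaws open and shut (so a half turn about z gives the same grasp; the last joint's range is limited). The gripper opens to 85 mm and grips with 20 to 120 N. Pads are 22 mm wide; open, the fingers measure 114 mm over their backs; the gripper's body (76 mm by 85 mm) begins 54 mm behind the grasp point. The pads swing forward as they close: fully open they stand 13 mm farther back than shut.
Start: joints at [-1.289, 0.263, -0.048, 1.259, 0, 1.415], TCP at [222.091, -475.714, 231.278] pointing down, gripper open.
Joint ranges: [-2.65, 2.65], [-0.89, 1.7], [-1.18, 1.37], [-2.13, 2.11], [-1.35, 1.29], [-3.14, 3.14]. Speed limits (rad/s): [1.89, 1.89, 2.57, 2.79, 3.14, 3.14].

### API

Orientations are given as [roll, pitch, yaw] about the fixed x, y, z axes, in that order (R = Rz(yaw) Ry(pitch) Rx(roll)).
In Python, from bench import telemetry, imaging, bot gives the robot as it stands.
- The arm moves only by the tool move_arm, never from a script. Its argument "plan" is a list of rows, each an object with "twist": the turn, a rotation vector about the world's x, y, z in rad, a list of three; "xyz": the shift along the world's x, y, z in mm, a list of three; "grip": the opening, from -1 (shut) to 1 (fully open), so that 0 is half open. A call has 1 to 12 rows; each row shifts and turns the commanded pose from where the row before left it; what a row does not reach is not made up. A row lasts 1/8 s, in which the tool goes at most 62.5 mm and 10.7 degrees, less where a joint would pass 70% of its speed; a pose out of reach is approached as far as the arm can. A call with a gripper value outside its range is refused whole. The fingers move at their own pace and stop on an object; "newtons" is the grip in N (left out, the last holds). Time passes only in rows, so rows that do not move let the fingers close. It gives the time, the measured TCP pose, the force and the opening at its end, in the units of the state.
- telemetry.state(): the state, without advancing time (a new reading comes with each control period).
- imaging.capture(name): name is "scene" or "side" or "wrist"; returns a dict with "image" (420x560x3 uint8, red, green, blue), "z_map" (420x560 float32, mm along the optical axis (not along the pixel's ray), 0 where there is no reading), "fx", "fy", "cx", "cy" (pixels), "R" (3x3) and "t" (3): a world point X has camera coordinates R X + t; the wrist camera has in their place "T_tool_cam" (4x4, takes a point from camera to tool coordinates, whose origin is the TCP and whose axes are the flange's). Camera axes: x right, y down, z forward; pixel columns grow to the right and rows downward; lengths in mm; the calibration is good to about 2 mm. A picture is of the moment at which its call begins: read the wrist's pose just before it.
- bot.close_job(): hands the job in, once; it reports no verdict.
The state is a dict: "time_s": time; "q": joint angles; "qvel": joint speeds; "joint_efforts": joint torques, N m; "tool_pos": TCP position; "tool_rot": TCP orientation; "force": force on the tool from outside, world axes, zero at the start; "wrist_torque": the same for the moment, N m; "finger_gap": finger opening in mm.
Only numpy, scipy, OpenCV 4.12 (cv2) and the standard library are available. Lean on these libraries where they do the work, as an engineer would, in place of code of your own. Each camera call takes 0.05 s, during which the arm holds its last target. There are 200 camera calls.

### The job

Book the small labelled box into stock: pick up the hand scanner, hold it steady and squarely on the barcode of the small box for a good second from about a hand's width (7 cm) away, then do the same on the barcode of the wider of the two red bins. Then put the scanner back in its metal cradle, head in the wide end, and stand the small box upright in that wide bin. Set both down rather than dropping them, and leave the white bottle, the tape roll and the big carton where they stand.

Things in the scene. Friction and masses are not known exactly. Their poses are not given: they have to be found in the camera images.
- scanner: Hand scanner, 160 mm long, lying flat, 0.22 kg. Grey handle (grip here) 34 mm wide, 34 mm high, x = -80 to +30 mm; black head 50 mm wide, 42 mm high, x = +30 to +80 mm. Origin: centre of the underside; x runs from tail to head and is the beam's direction, z out of its top.
- cradle: Dark metal cradle, fixed; base 186 x 80 x 6 mm, end stops 14 mm high, 174 mm apart. Cheeks 26 mm high: 60 mm apart at the +x end (x = 41 to 71 mm) for the head, 44 mm apart at the -x end (x = -73 to -43 mm), handle only; sides open between them for fingers. Origin: centre of underside. Scanner home: axes along the cradle's, origin 6 mm above it.
- box: Small cardboard box with a barcode label on one side, 60 (x) x 66 (y) x 100 mm high, standing on the bench; about 0.3 kg. Origin: centre of its underside, z up; the labelled side is its -x face, roughly towards the robot; the label's white paper folds 20 mm over onto the top at that edge.
- box_label: Barcode label of the small box, 54 mm wide, 32 mm high, on the upright -x face, its centre 60 mm above the box's underside. Origin: centre of the label; x points into the box (the way the beam must go), y along the label, z up the label.
- wide_bin: The wider of two open red bins, fixed on the bench, 180 (x) x 165 (y) x 110 mm high, walls and floor 5 mm thick. Origin: centre of its underside, z up; the front with the label is its -x side.
- wide_bin_label: Barcode label of the wide bin, 70 x 36 mm, on a sloping holder before the front wall, 104 mm ahead of the bin's origin and 72 mm up; it faces out towards the robot's side and 0.45 rad (26 degrees) upward. Origin: its centre; x points into the label (the way the beam must go: towards the bin and down), y along the label, z up the slope.
- narrow_bin: The narrower red bin, fixed: 180 x 110 x 110 mm high with the same kind of label; not the bin for this box. Origin: centre of its underside.
- bottle: White plastic bottle with a dark cap, 60 mm in diameter, 200 mm tall, standing close to the small box (beside or behind it). Origin: centre of its underside. Leave it alone.
- tape: Grey tape roll lying flat, 90 mm in diameter, 45 mm high, close to the small box (behind or beside it). Origin: centre of its underside. Leave it alone.
- carton: Big plain carton without label, 160 x 130 x 120 mm high, in the row with the bins. Origin: centre of its underside. Leave it alone.
Not all that is in view belongs to the job. Leave any orange or purple look-alike of the box alone.

How it is judged:
By the outcome, as a careful person would: the job done as asked, in the order asked, and still so for the second after the job is handed in, with the robot touching nothing.
It also fails if it takes over 72 s, if anything falls off the work surface, if the arm or the gripper's body presses on something with over 40 N, if the wrist force passes 120 N, or if a joint passes its speed limit or range.

## Working session

There is one attempt and no reset: what is moved stays moved. The work goes in short steps, Python scripts to look and compute and a tool call to move; the robot and the scene stay as the last step left them, time stands still between calls to the robot, and variables do not carry over. Pictures are saved under pics/ and viewed, about 8 in all and at most 12, crops included, and the job is handed in when it is done.

Besides the shell and the picture viewer there is one more tool, called after "Request:" as name(argument=value, ...) on one line, values as JSON. move_arm: Moves the arm, as the interface text tells. Its arguments: {"type":"object","properties":{"plan":{"type":"array","items":{"type":"object","properties":{"twist":{"type":"array","items":{"type":"number"}},"xyz":{"type":"array","items":{"type":"number"}},"grip":{"type":"number"}}}},"newtons":{"type":"number"}},"required":["plan"]}

```bash
mkdir -p pics; ls; cat > h.py <<'E'
import numpy as np, cv2
from bench import telemetry, imaging, bot
def cap(n):
    s=telemetry.state(); c=imaging.capture(n); c['s']=s
    np.save(f'pics/{n}.npy',c,allow_pickle=True); return c
def load(n): return np.load(f'pics/{n}.npy',allow_pickle=True).item()
def cloud(c):
    z=c['z_map']; v,u=np.mgrid[:z.shape[0],:z.shape[1]]
    P=np.stack([(u-c['cx'])/c['fx']*z,(v-c['cy'])/c['fy']*z,z],-1)
    W=(P-c['t'])@c['R']; W[z==0]=np.nan; return W
def save(c,f): cv2.imwrite('pics/'+f,c['image'][:,:,::-1])
E
python3 - <<'E'
from h import *
a=cap('scene');b=cap('side')
cv2.imwrite('pics/a1.png',cv2.resize(np.hstack([a['image'],b['image']])[:,:,::-1],(1120,420))[:,:])
save(a,'scene.png');save(b,'side.png')
for c in(a,b): print(-c['R'].T@c['t'],c['R'][2],c['fx'],(c['z_map']>0).mean())
print(telemetry.state())
E
```

```text
pics
[1068.85149539 -647.34088853  868.94685803] [-0.46003837  0.51986861 -0.71979256] 389.86428280896837 0.9947704081632653
[233.0871949  794.07520958 748.33603543] [ 0.30273991 -0.75466651 -0.58208848] 514.6600950083482 0.9960799319727891
{'time_s': 0.1, 'q': array([-1.28929608e+00,  2.63471158e-01, -4.88446143e-02,  1.25937934e+00,
        1.97840671e-05,  1.41550895e+00]), 'qvel': array([-0.00082449, -0.00010674,  0.00159651,  0.00088869, -0.00016837,
       -0.00113744]), 'joint_efforts': array([ 3.11349548e-03, -6.38580322e+01,  3.85062540e+01,  1.00268464e-02,
       -1.75393438e-05, -5.80158684e-06]), 'tool_pos': array([ 222.03452904, -475.4891987 ,  230.88580671]), 'tool_rot': array([-3.14070774e+00, -1.58555517e-04,  4.36787540e-01]), 'force': array([ 0.01430736, -0.02568549,  0.06766455]), 'wrist_torque': array([ 0.00108768, -0.0483854 ,  0.04208249]), 'finger_gap': 85.59849119169952}
```

View pics/scene.png

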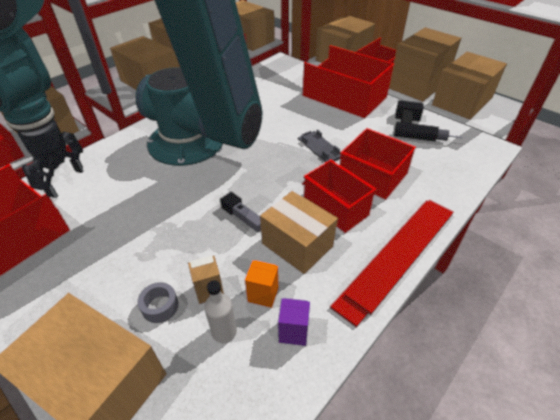

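View pics/side.png

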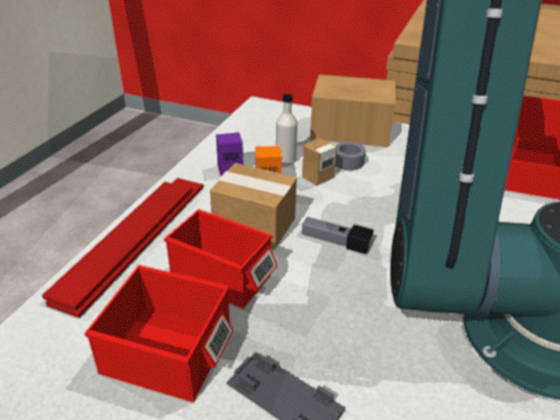

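Scene camera: the scanner is at (240,210), the cradle at (320,145), the brown labelled box at (205,278), and the orange and purple decoys at (262,283) and (294,322). The wide bin is at (378,160), the narrow one at (340,195) and the carton at (298,228). The side view agrees: wide bin (165,330), narrow bin (220,255), box (320,160), cradle (285,390), scanner (338,235) with its head towards the robot.

```bash
python3 - <<'E'
from h import *
W=[];C=[]
for i,n in enumerate(('scene','side')):
    c=load(n);w=cloud(c)
    H=np.zeros((1,1))
    pts={'scene':dict(scan=(240,210),head=(230,202),cradle=(320,145),box=(205,265),wide=(378,160),narrow=(338,192),bottle=(214,288),tape=(158,285)),
     'side':dict(scan=(320,230),head=(360,238),cradle=(285,390),box=(317,146),wide=(165,330),narrow=(220,255),bottle=(287,99),tape=(350,150))}[n]
    for k,(u,v) in pts.items(): print(n,k,w[v,u].round())
    W.append(w.reshape(-1,3));C.append(c['image'].reshape(-1,3))
W=np.vstack(W);C=np.vstack(C)
np.savez('pics/cl.npz',W=W,C=C)
m=(W[:,0]>150)&(W[:,0]<850)&(W[:,1]>-500)&(W[:,1]<500)&(W[:,2]<250)&(W[:,2]>-20)
W=W[m];C=C[m];o=np.argsort(W[:,2]);W=W[o];C=C[o]
img=np.zeros((700,1000,3),np.uint8)
for d in((0,0),(1,0),(0,1),(1,1)):
    img[np.clip(850-W[:,0]+d[0],0,699).astype(int),np.clip(500-W[:,1]+d[1],0,999).astype(int)]=C
img=cv2.resize(img,(800,560),interpolation=cv2.INTER_AREA)
cv2.imwrite('pics/top.png',img[:,:,::-1])
E
```

```text
scene scan [ 436. -133.   33.]
scene head [ 395. -135.   41.]
scene cradle [394. 310.   5.]
scene box [ 555. -357.   97.]
scene wide [601. 375.   6.]
scene narrow [595. 145.  10.]
scene bottle [ 680. -420.  200.]
scene tape [ 479. -454.   45.]
side scan [ 470. -107.   29.]
side head [ 376. -100.   41.]
side cradle [399. 300.   6.]
side box [ 563. -358.  100.]
side wide [652. 264.   4.]
side narrow [651.  38.   9.]
side bottle [ 667. -403.  195.]
side tape [ 507. -511.   22.]
```

View pics/top.png

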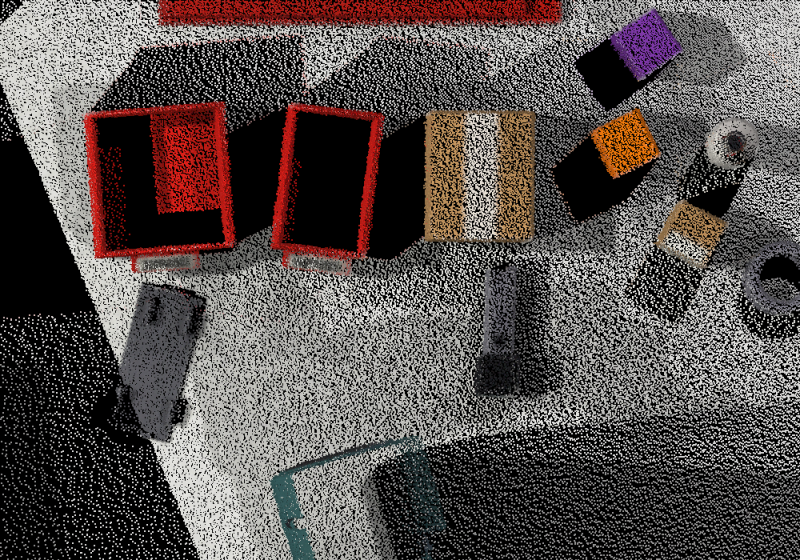

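Top view: x = 850−1.25·v and y = 500−1.25·u. The cradle's cheeks are farther apart at its near end (v≈400) than at its far end (v≈310). I'll fit the poses now.

```bash
python3 - <<'E'
from h import *
d=np.load('pics/cl.npz');W=d['W'];C=d['C'].astype(int)
def reg(u0,u1,v0,v1,z0,z1):
    x,y,z=W.T
    m=(y<500-1.25*u0)&(y>500-1.25*u1)&(x<850-1.25*v0)&(x>850-1.25*v1)&(z>z0)&(z<z1)
    return m
def fit(name,m):
    P=W[m]
    # trim outliers by density
    g=np.round(P[:,:2]/4).astype(int);_,inv,ct=np.unique(g,axis=0,return_inverse=True,return_counts=True)
    P=P[ct[inv.ravel()]>=3]
    r=cv2.minAreaRect(P[:,:2].astype(np.float32))
    print(name,len(P),'c',np.round(r[0],1),'size',np.round(r[1],1),'ang',round(r[2],1),'z',np.percentile(P[:,2],[2,50,98]).round(1))
fit('box',reg(645,735,190,275,88,110))
fit('scanall',reg(460,540,255,400,22,50))
fit('scanhandle',reg(460,540,255,350,22,50))
fit('scanhead',reg(460,540,255,400,37,50))
r=(C[:,0]>C[:,1]*2)
fit('wide',reg(70,245,90,262,100,118)&r)
fit('narrow',reg(270,390,90,262,100,118)&r)
dark=C.max(1)<130
fit('cradlebase',reg(90,215,270,450,2.5,10)&dark)
fit('cradlecheeks',reg(90,215,270,450,21,32)&dark)
fit('bottle',reg(690,770,100,190,150,215)); fit('tape',reg(725,799,230,340,38,52)); fit('carton',reg(415,545,100,250,112,125))
m=reg(90,215,270,450,18,32)&dark;P=W[m]
from scipy.cluster.hierarchy import fcluster,linkage
l=fcluster(linkage(P[:,:2]),8,'distance')
for i in set(l):
    if (l==i).sum()>15: print('cheek',P[l==i].mean(0).round(1),(l==i).sum(),np.ptp(P[l==i],0).round(0))
for n,b in(('wlab',(125,205,253,275)),('nlab',(278,355,253,278))):
    for z in((52,72),(72,92)):
        Q=W[reg(*b,*z)]; print(n,len(Q),Q.mean(0).round(1))
E
```

```text
box 883 c [ 558.4 -363.9] size [69.7 66.7] ang 61.8 z [ 89.   99.4 102.7]
scanall 1384 c [ 435.7 -123. ] size [ 55.4 163. ] ang 88.8 z [22.8 33.8 43.5]
scanhandle 705 c [ 464.9 -124. ] size [ 40.  105.3] ang 87.4 z [22.5 32.6 36.4]
scanhead 401 c [ 380.1 -122.5] size [52.9 50.1] ang 86.8 z [37.6 41.3 44.6]
wide 2580 c [625.3 300.9] size [182.4 178.1] ang 4.5 z [100.6 108.1 111.7]
narrow 1720 c [623.9  91. ] size [123.9 183.4] ang 83.1 z [100.4 107.7 111.6]
cradlebase 3871 c [397.7 307.3] size [ 83.  187.8] ang 75.0 z [3.2 5.7 8.8]
cradlecheeks 296 c [397.5 304. ] size [ 76.2 142. ] ang 71.9 z [21.1 25.1 28.1]
bottle 463 c [ 671.8 -414.5] size [27.6 33.3] ang 21.8 z [150.7 187.  201.6]
tape 460 c [ 503.4 -464.5] size [65.9 90.2] ang 89.5 z [38.5 44.2 47.1]
carton 4082 c [630.  -99.3] size [135.  162.5] ang 89.5 z [114.1 119.6 122.7]
cheek [458.8 318.6  23.8] 125 [31. 18. 12.]
cheek [445.7 269.5  23.9] 120 [31. 17. 10.]
cheek [333.5 290.7  23.9] 130 [33. 15. 11.]
cheek [358.5 351.2  24.9] 38 [24.  9. 10.]
wlab 447 [518.5 304.2  62.2]
wlab 506 [526.6 302.   82.5]
nlab 323 [517.  110.2  62.5]
nlab 351 [525.8 104.9  82.5]
```

Poses so far:
- Scanner: origin ≈(436,−123), head towards −x.
- Cradle: (398,307), yaw ≈2.88, wide end near the robot.
- Box: (558,−364), yaw ≈−0.49.
- Wide bin: (625,301), yaw ≈0.08.

The heights (33/41, 6/25, 100 and 108) match the text. Next I go above the scanner for a closer look.

Request:
move_arm(plan=[{"xyz": [30,44,0],"twist": [0,0,-0.055],"grip": 1},{"xyz": [30,44,0],"twist": [0,0,-0.055],"grip": 1},{"xyz": [30,44,0],"twist": [0,0,-0.055],"grip": 1},{"xyz": [30,44,0],"twist": [0,0,-0.055],"grip": 1},{"xyz": [30,44,0],"twist": [0,0,-0.055],"grip": 1},{"xyz": [30,44,0],"twist": [0,0,-0.055],"grip": 1},{"xyz": [30,44,0],"twist": [0,0,-0.055],"grip": 1},{"xyz": [30,44,0],"twist": [0,0,-0.055],"grip": 1},{"xyz": [0,0,0],"twist": [0,0,0],"grip": 1},{"xyz": [0,0,0],"twist": [0,0,0],"grip": 1}])

```text
time_s: 1.35
tool_pos: [461.8, -123.8, 231.0]
tool_rot: [-3.142, 0.001, -0.002]
force: [0.0, -0.4, -0.7]
finger_gap: 85.5
```

```bash
cat >> h.py <<'E'
from scipy.spatial.transform import Rotation as Ro
def wcloud(c):
    z=c['z_map']; v,u=np.mgrid[:z.shape[0],:z.shape[1]]
    P=np.stack([(u-c['cx'])/c['fx']*z,(v-c['cy'])/c['fy']*z,z],-1)
    T=c['T_tool_cam']; P=P@T[:3,:3].T+T[:3,3]
    R=Ro.from_euler('xyz',c['s']['tool_rot']).as_matrix()
    W=P@R.T+c['s']['tool_pos']; W[z==0]=np.nan; return W
def rect(name,P):
    P=P[~np.isnan(P[:,0])]
    g=np.round(P[:,:2]/4).astype(int);_,inv,ct=np.unique(g,axis=0,return_inverse=True,return_counts=True)
    P=P[ct[inv.ravel()]>=4]
    r=cv2.minAreaRect(P[:,:2].astype(np.float32))
    print(name,len(P),'c',np.round(r[0],1),'size',np.round(r[1],1),'ang',round(r[2],1),'z',np.percentile(P[:,2],[2,50,98]).round(1))
E
python3 - <<'E'
from h import *
c=cap('wrist');save(c,'w1.png');W=wcloud(c).reshape(-1,3)
print(c['s']['tool_pos'],c['s']['tool_rot'])
m=(abs(W[:,0]-430)<110)&(abs(W[:,1]+123)<50)
z=W[:,2]
rect('all',W[m&(z>15)&(z<55)]);rect('handle',W[m&(z>15)&(z<55)&(W[:,0]>412)]);rect('head',W[m&(z>38)&(z<55)])
E
```

```text
[ 461.83246915 -123.76286002  231.04462707] [-3.14155237e+00  6.44495538e-04 -2.16140607e-03]
all 5559 c [ 435.7 -124.3] size [ 49.7 159.3] ang 88.8 z [29.5 34.4 42.8]
handle 3305 c [ 463.6 -125.7] size [ 34.  103.6] ang 88.1 z [30.1 33.8 35.8]
head 1899 c [ 380.9 -123.3] size [49.3 49.8] ang 88.8 z [39.  41.7 43.1]
```

View pics/w1.png

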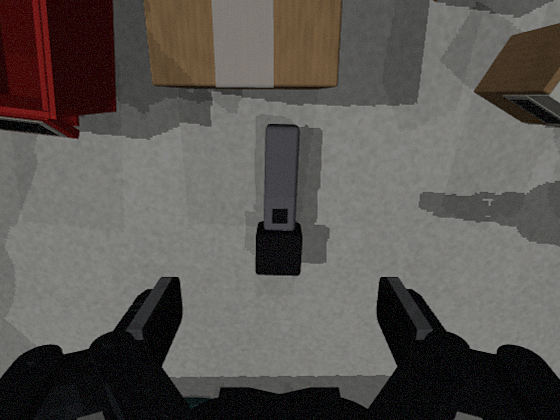

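The scanner lies at (280,200), head towards the robot, axis tilted slightly: yaw ≈3.113, origin (435.7,−124.3). I'll grip at x≈−3 mm so that the fingers land between the cradle's cheeks later.

Request:
move_arm(plan=[{"xyz": [-8,-0.3,-50],"twist": [0,0,-0.027],"grip": 1},{"xyz": [-8,-0.3,-50],"twist": [0,0,0],"grip": 1},{"xyz": [-7,0,-50],"twist": [0,0,0],"grip": 1},{"xyz": [0,0,-40],"twist": [0,0,0],"grip": 1},{"xyz": [0,0,-25],"twist": [0,0,0],"grip": 1},{"xyz": [0,0,-14],"twist": [0,0,0],"grip": 1},{"xyz": [0,0,0],"twist": [0,0,0],"grip": 1},{"xyz": [0,0,0],"twist": [0,0,0],"grip": -1},{"xyz": [0,0,0],"twist": [0,0,0],"grip": -1},{"xyz": [0,0,0],"twist": [0,0,0],"grip": -1},{"xyz": [0,0,0],"twist": [0,0,0],"grip": -1},{"xyz": [0,0,0],"twist": [0,0,0],"grip": -1}], newtons=60)

```text
time_s: 2.9
tool_pos: [439.4, -124.5, 2.9]
tool_rot: [3.141, -0.001, -0.03]
force: [-3.8, -0.9, 9.5]
finger_gap: 33.2
```

Gripped (33 mm). I'll refine the box and bin label faces from the stored clouds before lifting.

```bash
python3 - <<'E'
from h import *
d=np.load('pics/cl.npz');A=d['W'];w=wcloud(load('wrist')).reshape(-1,3)
a=-0.492
for n,W in(('cams',A),('wrist',w)):
    W=W[~np.isnan(W[:,0])]
    t=W[(np.hypot(W[:,0]-558,W[:,1]+364)<52)&(W[:,2]>94)&(W[:,2]<108)]
    if len(t)>50: rect(n+' boxtop',t)
    for it in range(3):
        R=np.array([[np.cos(a),np.sin(a)],[-np.sin(a),np.cos(a)]])
        q=(W[:,:2]-[558.4,-363.9])@R.T
        m=(abs(q[:,0]+30)<8)&(abs(q[:,1])<26)&(W[:,2]>15)&(W[:,2]<88)
        if m.sum()<20: break
        p=np.polyfit(q[m,1],q[m,0],1); a+= -np.arctan(p[0])
    print(n,'face n',m.sum(),'yaw',round(a,3),'offset at centre',p.round(3), 'yrange top', )
    # bin label plane
    B=W[(abs(W[:,1]-293)<30)&(abs(W[:,0]-521)<14)&(W[:,2]>57)&(W[:,2]<88)]
    if len(B)>50:
        c=np.median(B,0);u,s,v=np.linalg.svd(B-B.mean(0));nn=v[2]*np.sign(v[2][0]);print(n,'binlabel',len(B),B.mean(0).round(1),'normal',nn.round(3),'yaw',np.arctan2(nn[1],nn[0]).round(3),'down',np.arcsin(nn[2]).round(3))
# label extent in side image by cloud colour: bright/dark non-red pixels
C=d['C'].astype(int);m=(abs(A[:,1]-293)<60)&(abs(A[:,0]-521)<22)&(A[:,2]>50)&(A[:,2]<95)&(C.max(1)-C.min(1)<35)
P=A[m];print('lab ext',P.mean(0).round(1),np.percentile(P,[2,98],axis=0).round(1))
m=(np.hypot(A[:,0]-532,A[:,1]+350)<38)&(A[:,2]>30)&(A[:,2]<88)&(C.max(1)-C.min(1)<30)&(C.max(1)>120)
P=A[m];print('boxlab',len(P),P.mean(0).round(1),np.percentile(P,[2,98],axis=0).round(1))
E
```

```text
cams boxtop 537 c [ 557.8 -365. ] size [67.2 64.7] ang 62.3 z [ 95.2  99.6 102.8]
cams face n 326 yaw -0.498 offset at centre [  0.    -31.286] yrange top
cams binlabel 454 [521.5 294.5  73.6] normal [ 0.894  0.068 -0.442] yaw 0.076 down -0.458
wrist boxtop 505 c [ 549. -330.] size [30.9 14.8] ang 16.0 z [ 94.2  99.5 101.6]
wrist face n 1296 yaw -0.497 offset at centre [ -0.    -30.447] yrange top
lab ext [521.4 294.9  73.4] [[512.6 260.1  56.7]
 [530.3 326.6  88.2]]
boxlab 81 [ 532.4 -346.3   77.7] [[ 518.9 -373.3   53.1]
 [ 543.6 -323.9   87.1]]
```

Request:
move_arm(plan=[{"xyz": [0,0,20],"twist": [0,0,0],"grip": -1},{"xyz": [0,0,30],"twist": [0,0,0],"grip": -1},{"xyz": [0,0,30],"twist": [0,0,0],"grip": -1},{"xyz": [0,0,20],"twist": [0,0,0],"grip": -1},{"xyz": [0,0,0],"twist": [0,0,0],"grip": -1}])

```text
time_s: 3.52
tool_pos: [439.8, -124.6, 103.2]
tool_rot: [3.141, -0.002, -0.03]
force: [-0.2, 0.5, -2.6]
finger_gap: 33.2
```

Request:
move_arm(plan=[{"xyz": [-4,-13,0],"twist": [0,0,0.178],"grip": -1},{"xyz": [-4,-13,0],"twist": [0,0,0.178],"grip": -1},{"xyz": [-4,-13,0],"twist": [0,0,0.178],"grip": -1},{"xyz": [-4,-13,0],"twist": [0,0,0.178],"grip": -1},{"xyz": [-4,-13,0],"twist": [0,0,0.178],"grip": -1},{"xyz": [-4,-13,0],"twist": [0,0,0.178],"grip": -1},{"xyz": [-4,-13,0],"twist": [0,0,0.178],"grip": -1},{"xyz": [-4,-13,0],"twist": [0,0,0.178],"grip": -1},{"xyz": [-4,-13,0],"twist": [0,0,0.178],"grip": -1},{"xyz": [-4,-13,0],"twist": [0,0,0.178],"grip": -1},{"xyz": [-4,-13,0],"twist": [0,0,0.178],"grip": -1},{"xyz": [0,-9,0],"twist": [0,0,0.178],"grip": -1}])

```text
time_s: 5.03
tool_pos: [394.4, -276.4, 101.1]
tool_rot: [-3.141, -0.002, 2.111]
force: [0.5, -0.4, -1.7]
finger_gap: 33.3
```

Request:
move_arm(plan=[{"xyz": [0,0,-21],"twist": [0,0,0.178],"grip": -1},{"xyz": [0,0,-20],"twist": [0,0,0.178],"grip": -1},{"xyz": [0,0,-20],"twist": [0,0,0.178],"grip": -1},{"xyz": [0,0,0],"twist": [0,0,0],"grip": -1},{"xyz": [0,0,0],"twist": [0,0,0],"grip": -1},{"xyz": [0,0,0],"twist": [0,0,0],"grip": -1}])

```text
time_s: 5.78
tool_pos: [395.4, -276.6, 41.8]
tool_rot: [-3.141, 0.001, 2.638]
force: [0.7, -0.6, -1.5]
finger_gap: 33.4
```

```bash
python3 - <<'E'
from h import *
s=cap('side');W=cloud(s)
print(s['s']['tool_pos'],s['s']['tool_rot'])
save(s,'s2.png')
i=s['image'][90:260,240:440,::-1];cv2.imwrite('pics/s2c.png',cv2.resize(i,(800,680))[:600])
w=cap('wrist');save(w,'w2.png')
E
```

```text
[ 395.38707741 -276.58481061   41.83490515] [-3.14127732e+00  9.72659538e-04  2.63754349e+00]
```

View pics/s2c.png

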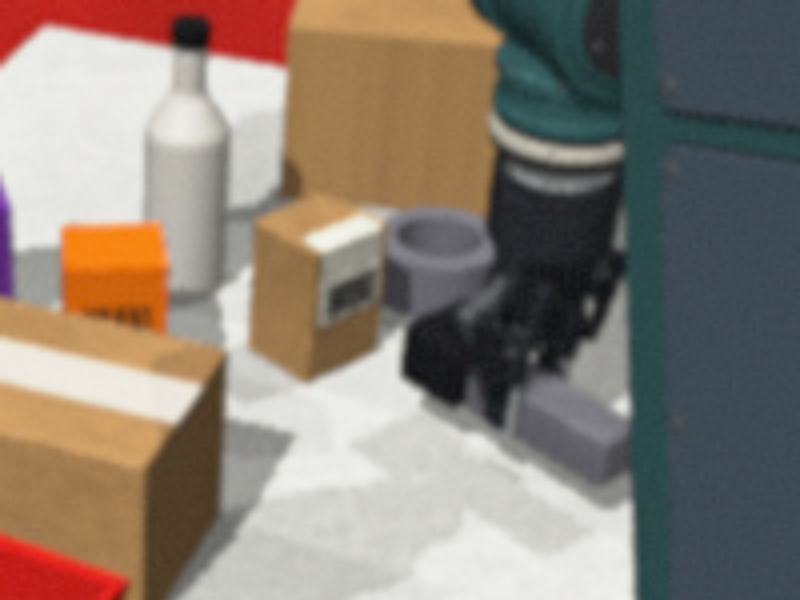

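Side crop: the scanner is held level, its head at (440,350) pointing at the white label (350,290) of the brown box. Orange and purple look-alikes are other objects. Hold, then check level from the cloud.

Request:
move_arm(plan=[{"xyz": [0,0,0],"twist": [0,0,0.006],"grip": -1},{"xyz": [0,0,0],"grip": -1,"twist": [0,0,0]},{"xyz": [0,0,0],"grip": -1,"twist": [0,0,0]},{"xyz": [0,0,0],"grip": -1,"twist": [0,0,0]},{"xyz": [0,0,0],"grip": -1,"twist": [0,0,0]},{"xyz": [0,0,0],"grip": -1,"twist": [0,0,0]},{"xyz": [0,0,0],"grip": -1,"twist": [0,0,0]},{"xyz": [0,0,0],"grip": -1,"twist": [0,0,0]},{"xyz": [0,0,0],"grip": -1,"twist": [0,0,0]},{"xyz": [0,0,0],"grip": -1,"twist": [0,0,0]},{"xyz": [0,0,0],"grip": -1,"twist": [0,0,0]},{"xyz": [0,0,0],"grip": -1,"twist": [0,0,0]}])

```text
time_s: 7.38
tool_pos: [395.1, -276.3, 41.3]
tool_rot: [3.142, 0.0, 2.646]
force: [-0.1, 0.0, -3.2]
finger_gap: 33.1
```

```bash
python3 - <<'E'
from h import *
s=telemetry.state();L=np.array([531.2,-350,60]);b=np.array([.879,-.477,0]);n=np.array([.477,.879,0])
for name,W in(('side',cloud(cap('side'))),('scene',cloud(cap('scene'))),('wrist',wcloud(cap('wrist')))):
    W=W.reshape(-1,3);W=W[~np.isnan(W[:,0])]
    q=np.c_[(W-L)@b,(W-L)@n,W[:,2]]
    for lo,hi in((-232,-190),(-118,-72)):
        m=(q[:,0]>lo)&(q[:,0]<hi)&(abs(q[:,1])<30)&(q[:,2]>30)&(q[:,2]<95)
        if m.sum()>30: print(name,lo,m.sum(),np.percentile(q[m],[2,50,98],axis=0).round(1).tolist())
print(s['tool_pos'],s['tool_rot'],s['time_s'])
E
```

```text
side -232 332 [[-231.6, -12.9, 40.0], [-214.3, 14.2, 64.4], [-191.5, 20.0, 73.6]]
side -118 261 [[-117.2, -4.7, 40.8], [-93.9, 24.1, 68.3], [-74.3, 28.4, 81.1]]
scene -118 277 [[-117.2, -24.4, 49.3], [-92.2, -0.3, 79.5], [-72.2, 24.0, 82.5]]
wrist -232 12008 [[-230.8, -15.7, 66.4], [-212.6, 0.2, 72.0], [-191.0, 16.0, 73.4]]
[ 395.08815112 -276.30506668   41.28486418] [3.14159034e+00 1.01667917e-05 2.64581333e+00] 7.375
```

The cloud confirms it: handle top at 72–73 mm (level), centred within 1 mm, face ≈72 mm from the label, held 1.5 s. Now the bin.

Request:
move_arm(plan=[{"xyz": [-10,5,45],"twist": [0,0,0],"grip": -1},{"xyz": [-9,5,45],"twist": [0,0,0],"grip": -1},{"xyz": [0,50,0],"twist": [0,0,0.057],"grip": -1},{"xyz": [0,50,0],"twist": [0,0,0.057],"grip": -1},{"xyz": [0,50,0],"twist": [0,0,0.057],"grip": -1},{"xyz": [0,50,0],"twist": [0,0,0.057],"grip": -1},{"xyz": [0,50,0],"twist": [0,0,0.057],"grip": -1},{"xyz": [0,50,0],"twist": [0,0,0.057],"grip": -1},{"xyz": [0,50,0],"twist": [0,0,0.057],"grip": -1},{"xyz": [0,50,0],"twist": [0,0,0.057],"grip": -1},{"xyz": [0,50,0],"twist": [0,0,0.057],"grip": -1},{"xyz": [0,50,0],"twist": [0,0,0.06],"grip": -1}])

```text
time_s: 9.02
tool_pos: [375.8, 235.5, 131.4]
tool_rot: [3.142, 0.0, -3.062]
force: [1.4, -0.2, -2.3]
finger_gap: 33.1
```

Request:
move_arm(plan=[{"xyz": [0,30,0],"twist": [-0.009,0.11,0],"grip": -1},{"xyz": [0,18,0],"twist": [-0.009,0.115,0],"grip": -1},{"xyz": [0,0,0],"twist": [-0.009,0.115,0],"grip": -1},{"xyz": [0,0,0],"twist": [-0.008,0.114,0],"grip": -1},{"xyz": [0,0,0],"twist": [0,0,0],"grip": -1},{"xyz": [0,0,0],"twist": [0,0,0],"grip": -1}])

```text
time_s: 9.78
tool_pos: [376.0, 281.7, 131.3]
tool_rot: [3.141, -0.453, -3.064]
force: [-0.8, 0.9, -2.0]
finger_gap: 32.9
```

```bash
cat > tgt.py <<'E'
from h import *
s=telemetry.state();R=Ro.from_euler('xyz',s['tool_rot']).as_matrix()
b=np.array([.8957,.0691,-.4395]);u=np.array([.438,.034,.898])
Rt=np.c_[-b,np.cross(-u,-b),-u]
print('dpos',(np.array([375.9,282.3,123.8])-s['tool_pos']).round(1),'dtwist',Ro.from_matrix(Rt@R.T).as_rotvec().round(3),s['tool_pos'],s['force'])
E
python3 tgt.py
```

```text
dpos [-0.1  0.6 -7.5] dtwist [-0.     0.002 -0.   ] [376.03179819 281.69093986 131.2959621 ] [-0.76742954  0.8599181  -1.95072372]
```

Request:
move_arm(plan=[{"xyz": [0,0.5,-7.5],"twist": [0,0,0],"grip": -1},{"xyz": [0,0,0],"grip": -1,"twist": [0,0,0]},{"xyz": [0,0,0],"grip": -1,"twist": [0,0,0]},{"xyz": [0,0,0],"grip": -1,"twist": [0,0,0]}])

```text
time_s: 10.28
tool_pos: [376.1, 282.2, 124.0]
tool_rot: [3.141, -0.455, -3.064]
force: [1.1, -0.2, -2.6]
finger_gap: 32.9
```

```bash
python3 tgt.py; python3 - <<'E'
from h import *
L=np.array([521.5,293.5,72.5]);b=np.array([.8957,.0691,-.4395]);u=np.array([.438,.034,.898]);n=np.cross(u,b)
a=cap('side');save(a,'s3.png');e=cap('scene')
for name,W in(('side',cloud(a)),('scene',cloud(e)),('wrist',wcloud(cap('wrist')))):
    W=W.reshape(-1,3);W=W[~np.isnan(W[:,0])];q=(W-L)@np.c_[b,n,u]
    for lo,hi in((-232,-190),(-120,-60),(-8,8)):
        m=(q[:,0]>lo)&(q[:,0]<hi)&(abs(q[:,1])<36)&(abs(q[:,2])<(40 if lo<-10 else 15))
        if m.sum()>30: print(name,lo,m.sum(),np.percentile(q[m],[2,50,98],axis=0).round(1).tolist())
i=a['image'][200:420,100:400,::-1];j=e['image'][90:230,260:460,::-1]
cv2.imwrite('pics/s3c.png',np.vstack([cv2.resize(i,(410,300)),cv2.resize(j,(410,287))]))
E
```

```text
dpos [-0.2  0.1 -0.2] dtwist [-0.  0. -0.] [376.0906194  282.23753241 123.9832553 ] [ 1.07476048 -0.19080827 -2.64352513]
side -232 940 [[-229.8, -12.5, -17.2], [-214.1, 13.3, 7.6], [-191.1, 18.8, 14.4]]
side -120 793 [[-119.1, -18.4, -17.8], [-91.4, 24.4, 10.0], [-71.7, 26.8, 22.1]]
side -8 469 [[-2.2, -34.0, -14.5], [-0.3, 3.0, 0.1], [1.5, 35.1, 13.9]]
scene -232 150 [[-228.0, -19.4, -16.8], [-209.2, -14.3, 10.0], [-190.8, 13.4, 15.6]]
scene -120 290 [[-117.0, -28.8, -17.6], [-93.2, -20.1, 18.2], [-69.0, 21.4, 24.4]]
wrist -232 11680 [[-229.5, -15.6, 6.4], [-211.8, 0.3, 12.7], [-191.0, 16.1, 14.1]]
wrist -120 963 [[-120.0, -22.5, -9.4], [-119.3, 1.3, 8.6], [-118.2, 23.0, 14.1]]
```

View pics/s3c.png

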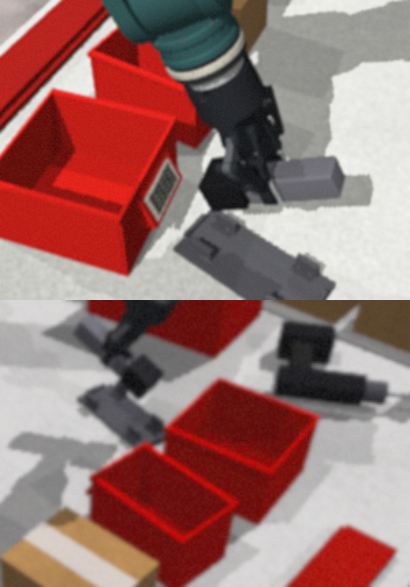

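Top crop: the head (225,185) faces the wide bin's label (160,190) squarely at ≈71 mm, centred within 2 mm. Holding there.

Request:
move_arm(plan=[{"xyz": [0,0,0],"grip": -1,"twist": [0,0,0]},{"xyz": [0,0,0],"grip": -1,"twist": [0,0,0]},{"xyz": [0,0,0],"grip": -1,"twist": [0,0,0]},{"xyz": [0,0,0],"grip": -1,"twist": [0,0,0]},{"xyz": [0,0,0],"grip": -1,"twist": [0,0,0]},{"xyz": [0,0,0],"grip": -1,"twist": [0,0,0]},{"xyz": [0,0,0],"grip": -1,"twist": [0,0,0]},{"xyz": [0,0,0],"grip": -1,"twist": [0,0,0]},{"xyz": [0,0,0],"grip": -1,"twist": [0,0,0]},{"xyz": [0,0,0],"grip": -1,"twist": [0,0,0]},{"xyz": [0,0,0],"grip": -1,"twist": [0,0,0]}])

```text
time_s: 11.8
tool_pos: [376.1, 282.2, 123.8]
tool_rot: [3.141, -0.455, -3.064]
force: [0.0, 0.5, -2.3]
finger_gap: 33.4
```

Request:
move_arm(plan=[{"xyz": [-25,0,40],"twist": [0.009,-0.114,0],"grip": -1},{"xyz": [-15,0,40],"twist": [0.009,-0.114,0],"grip": -1},{"xyz": [0,0,20],"twist": [0.008,-0.114,0],"grip": -1},{"xyz": [0,0,20],"twist": [0.009,-0.113,0],"grip": -1},{"xyz": [5,0,0],"twist": [0,0,0.18],"grip": -1},{"xyz": [5,0,0],"twist": [0,0,0.18],"grip": -1},{"xyz": [5,0,0],"twist": [0,0,0.18],"grip": -1},{"xyz": [5,0,0],"twist": [0,0,0.18],"grip": -1},{"xyz": [5,0,0],"twist": [0,0,0.18],"grip": -1},{"xyz": [5,0,0],"twist": [0,0,0.18],"grip": -1},{"xyz": [5,0,0],"twist": [0,0,0.18],"grip": -1},{"xyz": [5,0,0],"twist": [0,0,0.18],"grip": -1}])

```text
time_s: 13.3
tool_pos: [376.0, 282.0, 243.7]
tool_rot: [3.141, 0.001, -1.618]
force: [0.8, -0.7, -2.6]
finger_gap: 33.1
```

Request:
move_arm(plan=[{"xyz": [5,3,0],"twist": [0,0,0.17],"grip": -1},{"xyz": [5,3,0],"twist": [0,0,0.17],"grip": -1},{"xyz": [5,3,0],"twist": [0,0,0.17],"grip": -1},{"xyz": [5,3,0],"twist": [0,0,0.17],"grip": -1},{"xyz": [3,3,0],"twist": [0,0,0.17],"grip": -1},{"xyz": [0,3,0],"twist": [0,0,0.17],"grip": -1},{"xyz": [0,3,0],"twist": [0,0,0.17],"grip": -1},{"xyz": [0,3,0],"twist": [0,0,0.17],"grip": -1},{"xyz": [0,0,0],"twist": [0,0,0],"grip": -1},{"xyz": [0,0,0],"twist": [0,0,0],"grip": -1}])

```text
time_s: 14.55
tool_pos: [399.0, 306.1, 243.8]
tool_rot: [-3.142, 0.001, -0.268]
force: [1.0, -0.3, -1.6]
finger_gap: 33.0
```

```bash
cat > cr.py <<'E'
from h import *
c=cap('wrist');save(c,'w3.png');W=wcloud(c).reshape(-1,3);print(c['s']['tool_pos'],c['s']['tool_rot'],c['s']['force'])
W=W[~np.isnan(W[:,0])]
a=2.88;o=np.array([397.6,307]);b=np.array([np.cos(a),np.sin(a)]);n=np.array([-b[1],b[0]])
q=np.c_[(W[:,:2]-o)@b,(W[:,:2]-o)@n,W[:,2]]
near=(abs(q[:,0])<105)&(abs(q[:,1])<52)
rect('base(local)',q[near&(q[:,2]>3)&(q[:,2]<20)])
for s,x0 in(('+',56),('-',-58)):
    for k in(1,-1):
        m=near&(abs(q[:,0]-x0)<24)&(q[:,1]*k>12)&(q[:,2]>20)&(q[:,2]<32)
        if m.sum()>10: print('cheek',s,k,m.sum(),np.percentile(q[m],[3,50,97],axis=0).round(1).tolist())
R=Ro.from_euler('xyz',c['s']['tool_rot']).as_matrix()
# held scanner in tool frame-ish: along tool -x (head), y, height
v=(W-c['s']['tool_pos'])@R
m=(abs(v[:,0])<110)&(abs(v[:,1])<40)&(v[:,2]>-45)&(v[:,2]<10)
for lo,hi in((30,100),(-100,-20)):
    k=m&(v[:,0]>lo)&(v[:,0]<hi)
    if k.sum()>20: print('scanner tool frame',lo,k.sum(),np.percentile(v[k],[2,50,98],axis=0).round(1).tolist())
E
python3 cr.py
```

```text
[398.99124761 306.06894125 243.75553148] [-3.14158547e+00  1.12611769e-03 -2.67923429e-01] [ 0.97548032 -0.25349947 -1.55389363]
base(local) 1794 c [-78.8   0. ] size [79.9 25.2] ang 89.7 z [ 4.3  6.  14.8]
cheek - 1 33 [[-71.7, 22.1, 22.7], [-69.9, 25.1, 26.0], [-67.9, 28.1, 26.9]]
cheek - -1 27 [[-71.2, -28.5, 24.7], [-69.3, -25.5, 25.8], [-68.2, -22.4, 27.2]]
scanner tool frame 30 13204 [[31.2, -15.8, -32.0], [55.7, 0.2, -30.7], [75.9, 16.0, -25.6]]
scanner tool frame -100 2822 [[-35.0, -21.4, -32.9], [-29.9, -0.1, -30.3], [-20.4, 21.7, -11.7]]
```

View pics/w3.png

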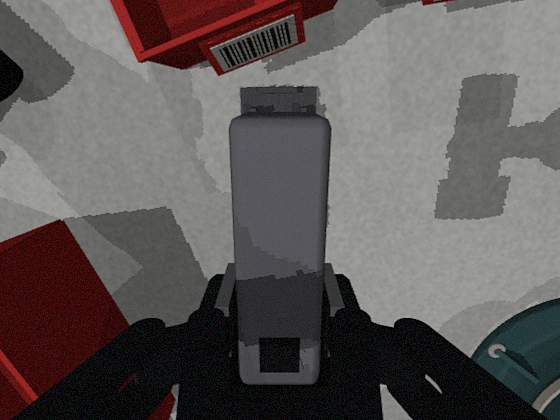

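The cradle's far end shows at (280,98), in line with the held scanner; measured offset is ≤2 mm, and yaw ≈2.877. Lowering.

Request:
move_arm(plan=[{"xyz": [1.2,0.2,-50],"twist": [0,0,0.003],"grip": -1},{"xyz": [0,0,-50],"twist": [0,0,0],"grip": -1},{"xyz": [0,0,-50],"twist": [0,0,0],"grip": -1},{"xyz": [0,0,-34],"twist": [0,0,0],"grip": -1},{"xyz": [0,0,-10],"twist": [0,0,0],"grip": -1},{"xyz": [0,0,-10],"twist": [0,0,0],"grip": -1},{"xyz": [0,0,-10],"twist": [0,0,0],"grip": -1},{"xyz": [0,0,-10],"twist": [0,0,0],"grip": -1},{"xyz": [0,0,0],"twist": [0,0,0],"grip": -1}])

```text
time_s: 15.72
tool_pos: [400.1, 306.3, 19.4]
tool_rot: [3.141, 0.002, -0.261]
force: [0.4, 0.8, -2.0]
finger_gap: 33.0
```

Request:
move_arm(plan=[{"xyz": [0,0,-5],"twist": [0,0,0],"grip": -1},{"xyz": [0,0,-3],"twist": [0,0,0],"grip": -1},{"xyz": [0,0,-2],"twist": [0,0,0],"grip": -1},{"xyz": [0,0,0],"twist": [0,0,0],"grip": -1}])

```text
time_s: 16.23
tool_pos: [400.3, 306.4, 9.7]
tool_rot: [-3.142, 0.001, -0.261]
force: [-0.6, 0.4, -2.2]
finger_gap: 33.3
```

Not yet touching; last millimetre, then release.

Request:
move_arm(plan=[{"xyz": [0,0,-1],"twist": [0,0,0],"grip": -1},{"xyz": [0,0,-0.5],"twist": [0,0,0],"grip": -1},{"xyz": [0,0,0],"twist": [0,0,0],"grip": -1}])

```text
time_s: 16.6
tool_pos: [400.4, 306.5, 8.9]
tool_rot: [-3.141, 0.0, -0.261]
force: [-2.9, -0.7, 12.1]
finger_gap: 33.2
```

Seated (contact 12 N). Open, rise, and check.

Request:
move_arm(plan=[{"xyz": [0,0,0],"twist": [0,0,0],"grip": 1},{"xyz": [0,0,0],"twist": [0,0,0],"grip": 1},{"xyz": [0,0,0],"twist": [0,0,0],"grip": 1},{"xyz": [0,0,0],"twist": [0,0,0],"grip": 1},{"xyz": [0,0,0],"twist": [0,0,0],"grip": 1},{"xyz": [0,0,25],"twist": [0,0,0],"grip": 1},{"xyz": [0,0,50],"twist": [0,0,0],"grip": 1},{"xyz": [0,0,50],"twist": [0,0,0],"grip": 1},{"xyz": [0,0,50],"twist": [0,0,0],"grip": 1},{"xyz": [0,0,50],"twist": [0,0,0],"grip": 1},{"xyz": [0,0,0],"twist": [0,0,0],"grip": 1}])

```text
time_s: 17.98
tool_pos: [401.6, 307.1, 236.6]
tool_rot: [-3.138, -0.003, -0.261]
force: [1.3, 0.6, 0.4]
finger_gap: 85.2
```

```bash
sed -i 's/w3.png/w4.png/' cr.py; python3 - <<'E'
exec(open('cr.py').read())
m=near&(q[:,2]>36)&(q[:,2]<44)&(q[:,0]<25);rect('handle local',q[m])
m=near&(q[:,2]>45)&(q[:,2]<54)&(q[:,0]>25);rect('head local',q[m])
E
```

```text
[401.58695314 307.10616759 236.56922219] [-3.13751028 -0.00323371 -0.26108473] [1.2679458  0.64611663 0.40330068]
base(local) 5222 c [1.1 0.6] size [185.3  80.1] ang 0.4 z [ 4.3  6.  14.7]
cheek + 1 175 [[33.5, 24.4, 22.3], [54.2, 34.1, 25.7], [70.7, 37.6, 27.4]]
cheek + -1 177 [[42.6, -35.6, 21.7], [56.9, -32.2, 25.6], [71.0, -29.0, 27.4]]
cheek - 1 229 [[-70.8, 22.1, 22.4], [-58.0, 25.2, 25.8], [-43.2, 28.9, 27.5]]
cheek - -1 217 [[-70.6, -28.5, 23.5], [-56.9, -25.3, 25.9], [-42.8, -22.2, 27.4]]
handle local 3465 c [-26.7   0.2] size [ 33.9 103.4] ang 89.9 z [37.  39.8 41.8]
head local 1964 c [55.3 -0. ] size [49.  49.4] ang 0.7 z [45.7 47.7 49.3]
```

View pics/w4.png

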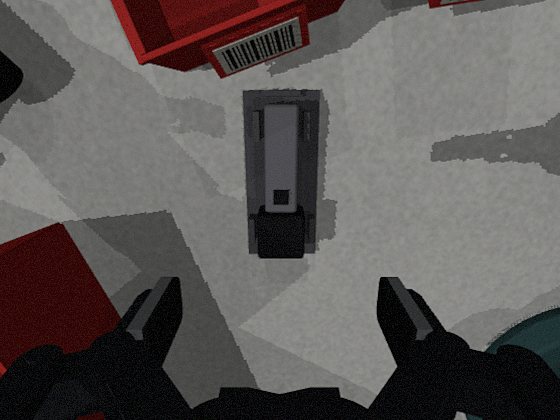

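The scanner sits in the cradle (280,180), head at the wide near end (280,230). Its tops at 39.8 and 47.7 mm match seated, and it is centred within 1 mm. Now the box.

Request:
move_arm(plan=[{"xyz": [11,-48,0],"twist": [0,0,-0.129],"grip": 1},{"xyz": [11,-48,0],"twist": [0,0,-0.129],"grip": 1},{"xyz": [11,-48,0],"twist": [0,0,-0.129],"grip": 1},{"xyz": [11,-48,0],"twist": [0,0,-0.129],"grip": 1},{"xyz": [11,-48,0],"twist": [0,0,-0.129],"grip": 1},{"xyz": [11,-48,0],"twist": [0,0,-0.129],"grip": 1},{"xyz": [11,-48,0],"twist": [0,0,-0.129],"grip": 1},{"xyz": [11,-48,0],"twist": [0,0,-0.129],"grip": 1},{"xyz": [11,-48,0],"twist": [0,0,-0.129],"grip": 1},{"xyz": [11,-48,0],"twist": [0,0,-0.129],"grip": 1},{"xyz": [11,-48,0],"twist": [0,0,-0.129],"grip": 1},{"xyz": [11,-48,0],"twist": [0,0,-0.129],"grip": 1}])

```text
time_s: 19.52
tool_pos: [532.0, -271.0, 231.8]
tool_rot: [3.14, 0.002, -1.814]
force: [0.6, -0.1, -0.4]
finger_gap: 85.5
```

Request:
move_arm(plan=[{"xyz": [12,-48,0],"twist": [0,0,-0.129],"grip": 1},{"xyz": [12,-48,0],"twist": [0,0,-0.129],"grip": 1},{"xyz": [0,0,0],"twist": [0,0,0],"grip": 1},{"xyz": [0,0,0],"twist": [0,0,0],"grip": 1}])

```text
time_s: 20.02
tool_pos: [555.9, -365.1, 232.1]
tool_rot: [3.14, 0.002, -2.066]
force: [-0.9, -0.0, -0.9]
finger_gap: 85.4
```

```bash
python3 - <<'E'
from h import *
c=cap('wrist');save(c,'w5.png');W=wcloud(c).reshape(-1,3);print(c['s']['tool_pos'],c['s']['tool_rot'])
W=W[~np.isnan(W[:,0])]
rect('box',W[(np.hypot(W[:,0]-558,W[:,1]+364)<55)&(W[:,2]>93)&(W[:,2]<108)])
rect('bottle',W[(np.hypot(W[:,0]-672,W[:,1]+414)<55)&(W[:,2]>60)]) if ((np.hypot(W[:,0]-672,W[:,1]+414)<55)&(W[:,2]>60)).sum()>30 else 0
rect('tape',W[(np.hypot(W[:,0]-503,W[:,1]+464)<60)&(W[:,2]>35)&(W[:,2]<55)])
E
```

```text
[ 555.91690182 -365.0829083   232.05376531] [ 3.13968062e+00  1.58865261e-03 -2.06639777e+00]
box 5520 c [ 556.9 -365.6] size [66.3 60.9] ang 61.9 z [ 98.1 100.1 101.6]
bottle 8875 c [ 665.3 -417.8] size [49.3 59.2] ang 11.4 z [ 67.7 141.2 200.6]
tape 4452 c [ 504.4 -472.8] size [77.  89.3] ang 61.6 z [38.4 44.8 46.4]
```

View pics/w5.png

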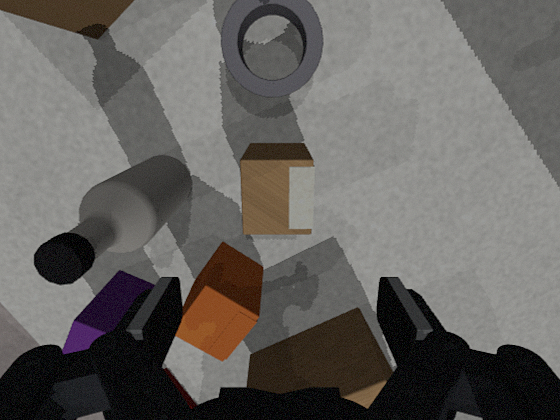

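The box is at (278,195) in the wrist view with the label fold on the robot side; the bottle (130,210) and tape (272,45) stay clear of the jaws. Fit: (557,−365.6), yaw −0.49, top 100.1. Descending.

Request:
move_arm(plan=[{"xyz": [1,-0.5,-50],"twist": [0,0,0.005],"grip": 1},{"xyz": [0,0,-50],"twist": [0,0,0],"grip": 1},{"xyz": [0,0,-40],"twist": [0,0,0],"grip": 1},{"xyz": [0,0,-25],"twist": [0,0,0],"grip": 1},{"xyz": [0,0,-17],"twist": [0,0,0],"grip": 1},{"xyz": [0,0,0],"twist": [0,0,0],"grip": 1},{"xyz": [0,0,0],"twist": [0,0,0],"grip": -1},{"xyz": [0,0,0],"twist": [0,0,0],"grip": -1},{"xyz": [0,0,0],"twist": [0,0,0],"grip": -1},{"xyz": [0,0,0],"twist": [0,0,0],"grip": -1}], newtons=45)

```text
time_s: 21.32
tool_pos: [557.8, -366.2, 52.6]
tool_rot: [-3.14, 0.001, -2.062]
force: [-0.6, 2.8, 6.8]
finger_gap: 59.3
```

Request:
move_arm(plan=[{"xyz": [0,0,15],"twist": [0,0,0],"grip": -1},{"xyz": [0,0,45],"twist": [0,0,0],"grip": -1},{"xyz": [0,0,50],"twist": [0,0,0],"grip": -1},{"xyz": [0,0,50],"twist": [0,0,0],"grip": -1},{"xyz": [0,0,40],"twist": [0,0,0],"grip": -1},{"xyz": [0,0,0],"twist": [0,0,0],"grip": -1}])

```text
time_s: 22.08
tool_pos: [558.0, -366.7, 255.4]
tool_rot: [-3.136, -0.0, -2.062]
force: [-0.3, -0.5, -2.0]
finger_gap: 59.3
```

Request:
move_arm(plan=[{"xyz": [4.5,48,0],"twist": [0,0,0.04],"grip": -1},{"xyz": [4.5,48,0],"twist": [0,0,0.04],"grip": -1},{"xyz": [4.5,48,0],"twist": [0,0,0.04],"grip": -1},{"xyz": [4.5,48,0],"twist": [0,0,0.04],"grip": -1},{"xyz": [4.5,48,0],"twist": [0,0,0.04],"grip": -1},{"xyz": [4.5,48,0],"twist": [0,0,0.04],"grip": -1},{"xyz": [4.5,48,0],"twist": [0,0,0.04],"grip": -1},{"xyz": [4.5,48,0],"twist": [0,0,0.04],"grip": -1},{"xyz": [4.5,48,0],"twist": [0,0,0.04],"grip": -1},{"xyz": [4.5,48,0],"twist": [0,0,0.04],"grip": -1},{"xyz": [4.5,48,0],"twist": [0,0,0.04],"grip": -1},{"xyz": [4.5,48,0],"twist": [0,0,0.04],"grip": -1}])

```text
time_s: 23.58
tool_pos: [610.8, 211.4, 250.8]
tool_rot: [3.141, 0.001, -1.581]
force: [1.4, -0.3, -1.7]
finger_gap: 59.4
```

Request:
move_arm(plan=[{"xyz": [5,46,0],"twist": [0,0,0.044],"grip": -1},{"xyz": [5,46,0],"twist": [0,0,0.044],"grip": -1},{"xyz": [0,0,0],"twist": [0,0,0],"grip": -1},{"xyz": [0,0,0],"twist": [0,0,0],"grip": -1}])

```text
time_s: 24.08
tool_pos: [621.0, 301.5, 250.8]
tool_rot: [3.141, 0.0, -1.494]
force: [0.1, -0.4, -2.3]
finger_gap: 59.6
```

```bash
python3 - <<'E'
from h import *
c=cap('wrist');save(c,'w6.png');W=wcloud(c).reshape(-1,3);print(c['s']['tool_pos'],c['s']['tool_rot'],c['s']['finger_gap'])
C=c['image'].reshape(-1,3).astype(int)
m=(abs(W[:,0]-625)<125)&(abs(W[:,1]-300)<120)&(W[:,2]>104)&(W[:,2]<114)&(C[:,0]>2*C[:,1])
rect('rim',W[m])
s=cap('side');e=cap('scene')
for n,q in(('side',s),('scene',e)):
    w=cloud(q).reshape(-1,3);k=(np.hypot(w[:,0]-622,w[:,1]-301)<60)&(w[:,2]>130)&(w[:,2]<330)
    col=q['image'].reshape(-1,3).astype(int);k&=(col[:,0]>col[:,2]+35)&(col[:,1]>col[:,0]*.55)
    if k.sum()>20: print(n,'box z range',np.percentile(w[k,2],[2,50,98]).round(1),np.percentile(w[k,:2],[2,98],axis=0).round(0).tolist())
E
```

```text
[620.9835688  301.51778314 250.75625215] [ 3.14075959e+00  4.04313225e-04 -1.49422673e+00] 59.63955108688848
rim 5028 c [625.  300.1] size [180.1 170.3] ang 4.7 z [104.9 109.5 111.1]
side box z range [202.7 261.6 299.1] [[590.0, 281.0], [648.0, 337.0]]
scene box z range [205.5 260.5 300.4] [[599.0, 264.0], [654.0, 327.0]]
```

View pics/w6.png

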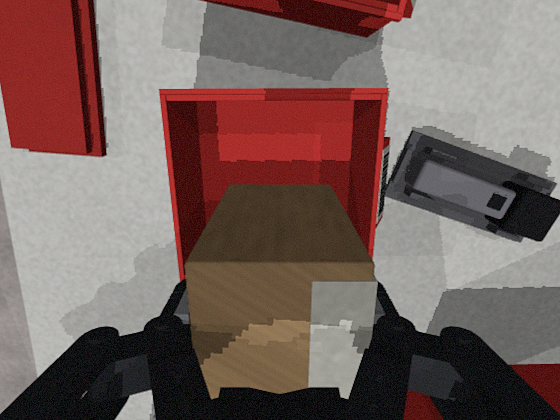

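The box hangs over the wide bin (275,200); its rim fits at (625,300). Lowering gently at the bin's centre.

Request:
move_arm(plan=[{"xyz": [4,-1,-40],"twist": [0,0,0],"grip": -1},{"xyz": [0,0,-45],"twist": [0,0,0],"grip": -1},{"xyz": [0,0,-45],"twist": [0,0,0],"grip": -1},{"xyz": [0,0,-35],"twist": [0,0,0],"grip": -1},{"xyz": [0,0,-15],"twist": [0,0,0],"grip": -1},{"xyz": [0,0,-8],"twist": [0,0,0],"grip": -1},{"xyz": [0,0,0],"twist": [0,0,0],"grip": -1}])

```text
time_s: 25.1
tool_pos: [625.7, 300.8, 64.0]
tool_rot: [-3.141, 0.001, -1.494]
force: [-0.1, 0.5, -2.6]
finger_gap: 59.1
```

Request:
move_arm(plan=[{"xyz": [0,0,-2],"twist": [0,0,0],"grip": -1},{"xyz": [0,0,-1.5],"twist": [0,0,0],"grip": -1},{"xyz": [0,0,0],"twist": [0,0,0],"grip": -1}])

```text
time_s: 25.48
tool_pos: [625.4, 300.9, 60.0]
tool_rot: [-3.141, 0.001, -1.494]
force: [-0.5, -0.3, -2.7]
finger_gap: 59.7
```

Request:
move_arm(plan=[{"xyz": [0,0,-1.5],"twist": [0,0,0],"grip": -1},{"xyz": [0,0,-1],"twist": [0,0,0],"grip": -1},{"xyz": [0,0,0],"twist": [0,0,0],"grip": -1}])

```text
time_s: 25.85
tool_pos: [625.3, 300.9, 57.7]
tool_rot: [-3.141, 0.001, -1.494]
force: [-2.7, -0.8, 3.3]
finger_gap: 60.1
```

Request:
move_arm(plan=[{"xyz": [0,0,0],"twist": [0,0,0],"grip": 1},{"xyz": [0,0,0],"twist": [0,0,0],"grip": 1},{"xyz": [0,0,0],"twist": [0,0,0],"grip": 1},{"xyz": [0,0,0],"twist": [0,0,0],"grip": 1},{"xyz": [0,0,15],"twist": [0,0,0],"grip": 1},{"xyz": [0,0,40],"twist": [0,0,0],"grip": 1},{"xyz": [0,0,50],"twist": [0,0,0],"grip": 1},{"xyz": [0,0,50],"twist": [0,0,0],"grip": 1},{"xyz": [0,0,50],"twist": [0,0,0],"grip": 1},{"xyz": [-50,0,0],"twist": [0,0,0],"grip": 1},{"xyz": [0,0,0],"twist": [0,0,0],"grip": 1},{"xyz": [0,0,0],"twist": [0,0,0],"grip": 1}])

```text
time_s: 27.35
tool_pos: [575.4, 300.9, 263.1]
tool_rot: [-3.141, 0.001, -1.494]
force: [-0.5, 0.4, 1.2]
finger_gap: 85.4
```

```bash
python3 - <<'E'
from h import *
w=cap('wrist');W=wcloud(w).reshape(-1,3);a=cap('scene');b=cap('side');print(w['s']['tool_pos'])
rect('box top in bin',W[(np.hypot(W[:,0]-625,W[:,1]-301)<60)&(W[:,2]>95)&(W[:,2]<112)])
A=np.vstack([cloud(a).reshape(-1,3),cloud(b).reshape(-1,3)])
def f(n,x,y,r,z0,z1): rect(n,A[(np.hypot(A[:,0]-x,A[:,1]-y)<r)&(A[:,2]>z0)&(A[:,2]<z1)])
f('bottle',670,-415,40,150,215);f('tape',503,-464,60,38,52);f('carton',630,-99,110,112,125);f('scanner',397,307,85,33,60)
cv2.imwrite('pics/fin.png',np.vstack([cv2.resize(a['image'],(400,300)),cv2.resize(w['image'],(400,300))])[:,:,::-1])
E
```

```text
[575.35928347 300.88918004 263.10290403]
box top in bin 4781 c [624.3 300.5] size [60.8 65.5] ang 4.3 z [101.1 105.1 106.7]
bottle 443 c [ 671.9 -415.5] size [31.3 27.6] ang 89.1 z [151.  186.6 201. ]
tape 486 c [ 503.9 -478.3] size [87.1 89.1] ang 60.0 z [39.  44.2 47.4]
carton 2701 c [630.2 -98.6] size [135.  161.3] ang 89.7 z [114.2 119.7 122.9]
scanner 2475 c [395.6 309. ] size [ 53.8 160. ] ang 75.1 z [34.4 41.  49.7]
```

View pics/fin.png

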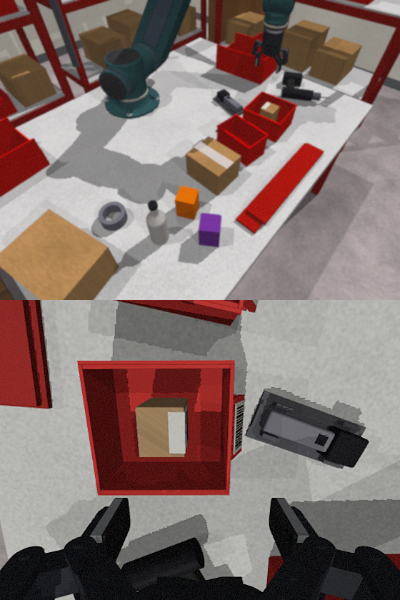

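The box stands upright in the wide bin (162,428 in the lower picture) and the scanner is in its cradle (308,435). The bottle and carton stand within 1 mm of where they were. The tape's first fits were cropped at the picture's edge, which explains the shifted centre. Handing in.

```bash
python3 -c "
from bench import bot;print(bot.close_job())"
```

```text
the job is handed in; nothing more can be done
None
```

The job is done and handed in at about 27 s of the 72 s allowed; no verdict was given. I scanned the small box and then the wide bin, put the scanner back in its cradle, and stood the box in the wide bin.

- **Scans:** I held the scanner about 1.5 s on the box label and about 1.9 s on the bin label. It was square to both at about 70–72 mm, centred within about 2 mm. The interface gives no read signal, so this rests on measured geometry alone.
- **Scanner:** It is seated with its head in the wide end. Its tops measured 39.8 and 47.7 mm against the expected 40 and 48, and it is centred within about 1 mm. I set it down at 12 N contact.
- **Box:** It stands upright at the centre of the wide bin, top at 105 mm as expected, and was set down at light contact.
- **Other things:** The bottle and carton fits agree with the first ones to within 1 mm. The tape fits disagreed: the centre's y read −464, then −473, then −478 mm. The first two fits were cut off at the picture's edge; the arm had no sign of contact there, so I take the tape as not moved.

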